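# Set the stop carriage to the master gauge and clamp it

## Task

Set up the gauge slide that has the flat stop plate: slide its carriage along the rail until the plate comes right up to the stepped brass master gauge lying against the end block, and only then turn the wing knob on the carriage clockwise (seen from above) as far as it goes, so that the carriage is clamped there. Leave the gauge lying in its place, and leave the knob of the neighbouring slide, the one with the round pin, as it is: that one is already locked.

Things in the scene. Friction and masses are not known exactly. Their poses are not given: they have to be found in the camera images.
- knob_grip (a point): Top centre of the black wing knob on the flat-plate slide's carriage, 84 mm above the bench: an upright bar 46 long, 14 wide (pinch this), 32 mm tall; x along the bar, z up. It rides on the carriage and turns about its own upright axis. Nothing else on the slide within reach of open fingers is over 52 mm above the bench. The free carriage slides with about 2 N: draw it along by the pinched knob.
- clamp_knob (a joint): Turn of that knob, rad: 0 = free, bar in line with the rail; grows clockwise seen from above to a stop at 1.45. Starts at 0 to 0.2. From about 0.3 it presses a shoe on the rail; near the stop the carriage is locked. Takes up to 0.2 N m, stays where left.
- stop_face (a point): Centre of the working face of the steel stop plate (10 thick, 28 mm high) that sticks out from the grey carriage (60 x 50 mm), 30 mm above the bench. x points along the rail towards the gauge, 50 to 105 mm away at the start; z up. Knob axis: 30 mm back (-x) and 48 mm to the side (-y). The slide's cast base (260 x 110 x 12 mm) is fixed to the bench; its place varies.
- master_gauge: Loose stepped brass block, 0.2 to 0.4 kg: 40 long (x, along the rail), 30 wide, 20 mm high, with a step 22 long and 12 mm higher at its far end. Origin: centre of its underside, 12 mm above the bench. The near face that the plate is to meet is at x = -20 mm. A fixed end block stops it up to 4 mm behind its far face.
- pin_knob (a joint): Turn of the like knob of the neighbouring slide (its carriage carries an upright round pin, 20 mm across, and a chromed striker lies on its base): locked, 1.3 to 1.45 rad, bar across its rail. It stands about 0.26 to 0.42 m to the left or right of the slide to be set, and must stay locked.
Mind the look-alikes: they are no part of the job. What is shaped like the master_gauge but orange is not meant.

How it is judged:
By the outcome, as a careful person would: the job done as asked, in the order asked, and still so for the second after the job is handed in, with the robot touching nothing.
It also fails if it takes over 34 s, if anything falls off the work surface, if the arm or the gripper's body presses on something with over 40 N, if the wrist force passes 120 N, or if a joint passes its speed limit or range.

## Robot

A 6-joint arm with a two-finger parallel gripper is mounted at the origin on the work surface. World frame = base frame: x ahead of the robot, y to its left, z up, the work surface at z = 0. Lengths are in mm, angles in degrees, forces in N, time in s.
With the tool pointing down it reaches from about 350 to 850 mm from the base axis. Payload 8.1 kg.
Tool frame: the origin (TCP) lies on the centre line of the jaws, within the pads' length; the fingertips stand 11 mm ahead of it and the grasp point (between the pads) lies 8 mm behind it; z points along the fingers, y is the direction in which the jaws open and shut (so a half turn about z gives the same grasp; the last joint's range is limited). The gripper opens to 85 mm and grips with 20 to 120 N. Pads are 22 mm wide; open, the fingers measure 114 mm over their backs; the gripper's body (76 mm by 85 mm) begins 54 mm behind the grasp point. The pads swing forward as they close: fully open they stand 13 mm farther back than shut.
Start: joints at [-80.294, 7.471, 85.268, -0, 87.261, -4.893], TCP at [151.251, -580.628, 242.292] pointing down, gripper open.
Joint ranges: [-169.43, 169.43], [-51.17, 129.36], [1.28, 143.12], [-76.62, 256.62], [0, 156.53], [-152.29, 152.29]. Speed limits (degrees/s): [136.94, 136.94, 159.86, 180, 180, 180].

## Interface

Orientations are given as [roll, pitch, yaw] about the fixed x, y, z axes, in that order (R = Rz(yaw) Ry(pitch) Rx(roll)).
In Python, from bench import telemetry, viewer, r gives the robot as it stands.
- The arm moves only by the shell command python3 -m inch 'ROWS' [FORCE]. ROWS is JSON, a list of rows, each a list of 3 entries, a list of its own where there are three numbers: the shift along the tool's x, y, z in cm, then the turn, a rotation vector about the tool's x, y, z in rad, then the opening, from 0 (shut) to 1 (fully open). A call has 1 to 20 rows; each row is the pose to reach, as a shift and turn from the pose commanded when the call began, along the tool's axes at that moment; what a row does not reach only later rows make up. A row lasts 1/10 s, in which the tool goes at most 50 mm and 8.59 degrees, less where a joint would pass 70% of its speed; a pose out of reach is approached as far as the arm can. A call with a gripper value outside its range is refused whole. The fingers move at their own pace and stop on an object; FORCE is the grip in N (left out, the last holds). Time passes only in rows, so rows that repeat a pose let the fingers close. It gives the time, the measured TCP pose, the force and the opening at its end, in the units of the state.
- telemetry.sense(): the state, without advancing time (a new reading comes with each control period).
- viewer.snapshot(name): name is "scene" or "top"; returns the picture (420x560x3 uint8, red, green, blue); there is no depth.
- viewer.camera_model(name): a dict with "fx", "fy", "cx", "cy" (pixels), "dist" ([k1, k2, p1, p2, k3] as OpenCV has them; the pictures are not rectified), "cam_to_world" (4x4, takes a point from camera to world coordinates). Camera axes: x right, y down, z forward; pixel columns grow to the right and rows downward; lengths in mm; the calibration is good to about 2 mm. A picture is of the moment at which its call begins. camera_model takes no time and is no camera call.
- r.hand_in(): hands the job in, once; it reports no verdict.
The state is a dict: "time": time; "joint_pos": joint angles; "qd": joint speeds; "joint_efforts": joint torques, N m; "tool_pos": TCP position; "tcp_rot": TCP orientation; "ft_force": force on the tool from outside, world axes, zero at the start; "wrist_torque": the same for the moment, N m; "finger_gap": finger opening in mm.
Only numpy, scipy, OpenCV 4.12 (cv2) and the standard library are available. Lean on these libraries where they do the work, as an engineer would, in place of code of your own. Each camera call takes 0.05 s, during which the arm holds its last target.

## Working session

There is one attempt and no reset: what is moved stays moved. The work goes in short steps, Python scripts to look and compute and a shell command to move; the robot and the scene stay as the last step left them, time stands still between calls to the robot, and variables do not carry over. Pictures are saved under pics/ and viewed, and the job is handed in when it is done.

```bash
ls; mkdir -p pics; python3 - <<'E'
from bench import telemetry, viewer, r
import cv2
print(telemetry.sense())
for n in("scene","top"):
    im=viewer.snapshot(n); cv2.imwrite(f"pics/{n}0.png",im[:,:,::-1]); 
    c=viewer.camera_model(n); print(c)
E
```

```text
pics
{'time': 0.0, 'joint_pos': array([-8.02954137e+01,  7.51421306e+00,  8.53300357e+01, -1.66622683e-03,
        8.72596436e+01, -4.89387922e+00]), 'qd': array([-0.00224111, -0.0505717 , -0.0330472 ,  0.039985  , -0.0640637 ,
        0.12785115]), 'joint_efforts': array([ 2.04078016e-03, -5.69387484e+01, -5.00555098e+01,  3.49155005e-05,
        1.44855177e-02, -2.43737702e-05]), 'tool_pos': array([ 151.14102005, -580.11190568,  241.2464742 ]), 'tcp_rot': array([-1.79896344e+02, -7.20499678e-03,  1.45985401e+01]), 'ft_force': array([-0.96367262,  0.50565705, -0.42547876]), 'wrist_torque': array([-0.0165677 , -0.02875456,  0.04941401]), 'finger_gap': 85.40154488624404}
{'fx': 382.96761993553656, 'fy': 382.96761993553656, 'cx': 283.55284567656764, 'cy': 206.03359680603117, 'dist': array([0.00438407, 0.        , 0.        , 0.        , 0.        ]), 'cam_to_world': array([[-6.43262466e-01,  5.30868666e-01, -5.51717191e-01,
         1.02786471e+03],
       [ 7.65333039e-01,  4.25238195e-01, -4.83154030e-01,
         5.27312220e+02],
       [-2.18801126e-02, -7.33042248e-01, -6.79831100e-01,
         6.64966153e+02],
       [ 0.00000000e+00,  0.00000000e+00,  0.00000000e+00,
         1.00000000e+00]])}
{'fx': 504.45779549044533, 'fy': 504.45779549044533, 'cx': 269.4340306276209, 'cy': 205.26656971840688, 'dist': array([0.04649122, 0.        , 0.        , 0.        , 0.        ]), 'cam_to_world': array([[-8.34263768e-03, -9.85297129e-01,  1.70645741e-01,
         3.73220875e+02],
       [-9.99908066e-01,  6.39559984e-03, -1.19563755e-02,
         1.07515794e+02],
       [ 1.06892005e-02, -1.70729801e-01, -9.85259903e-01,
         1.30855097e+03],
       [ 0.00000000e+00,  0.00000000e+00,  0.00000000e+00,
         1.00000000e+00]])}
```

View pics/scene0.png

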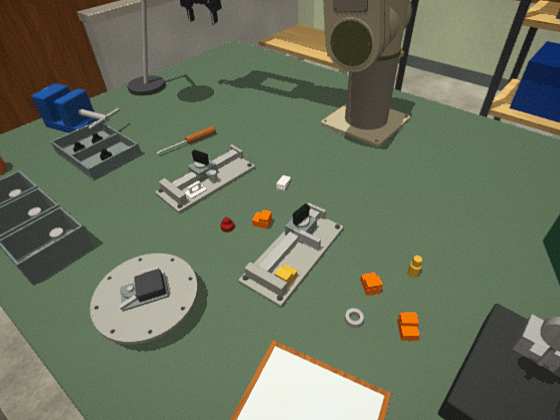

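View pics/top0.png

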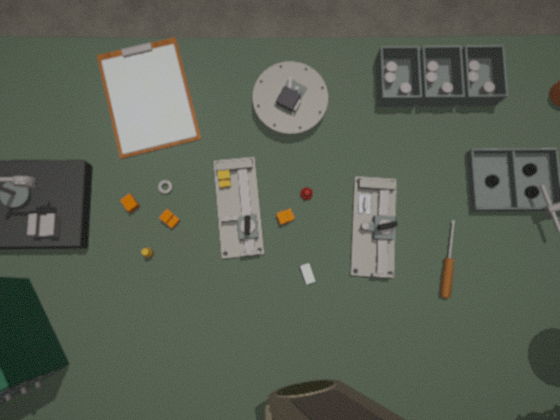

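Two slides are visible. The one at top (238,207) / scene (293,255) has a brass-yellow gauge at (224,178) and its knob bar in line with the rail at (247,226). The one at top (373,228) has the round pin, a chromed striker and its knob across the rail. The orange blocks at (129,203), (170,219) and (285,216) are look-alikes. I'll confirm in an enlarged crop.

```bash
cat > h.py <<'E'
import numpy as np, cv2
from bench import telemetry, viewer, r
def ray(n,uv):
    c=viewer.camera_model(n); K=np.array([[c['fx'],0,c['cx']],[0,c['fy'],c['cy']],[0,0,1]])
    p=cv2.undistortPoints(np.array(uv,float).reshape(-1,1,2),K,np.array(c['dist']))[:,0]
    T=c['cam_to_world']; d=np.c_[p,np.ones(len(p))]@T[:3,:3].T
    return T[:3,3],d
def plane(n,uv,z):
    o,d=ray(n,uv); return o+d*((z-o[2])/d[:,2])[:,None]
def tri(uvs,uvt):
    o1,d1=ray("scene",[uvs]);o2,d2=ray("top",[uvt]);d1=d1[0];d2=d2[0]
    s=np.linalg.lstsq(np.c_[d1,-d2],o2-o1,rcond=None)[0]
    a=o1+s[0]*d1;b=o2+s[1]*d2; return (a+b)/2,np.linalg.norm(a-b)
def snap(n,name,box=None,k=1):
    im=viewer.snapshot(n)[:,:,::-1].copy(); cv2.imwrite(f"pics/{name}_raw.png",im)
    if box:
        x,y,w,h=box; im=cv2.resize(im[y:y+h,x:x+w],None,fx=k,fy=k,interpolation=cv2.INTER_CUBIC)
    cv2.imwrite(f"pics/{name}.png",im)
E
python3 - <<'E'
import cv2,numpy as np
a=cv2.imread('pics/top0.png')[145:270,190:290]; b=cv2.imread('pics/scene0.png')[190:315,230:355]
cv2.imwrite('pics/crop.png',np.hstack([cv2.resize(a,(400,500),interpolation=2),cv2.resize(b,(400,500) if 0 else (400,400),interpolation=2) if 0 else cv2.copyMakeBorder(cv2.resize(b,(400,400),interpolation=2),0,100,0,0,cv2.BORDER_CONSTANT)]))
E
```

```text
(no output)
```

View pics/crop.png

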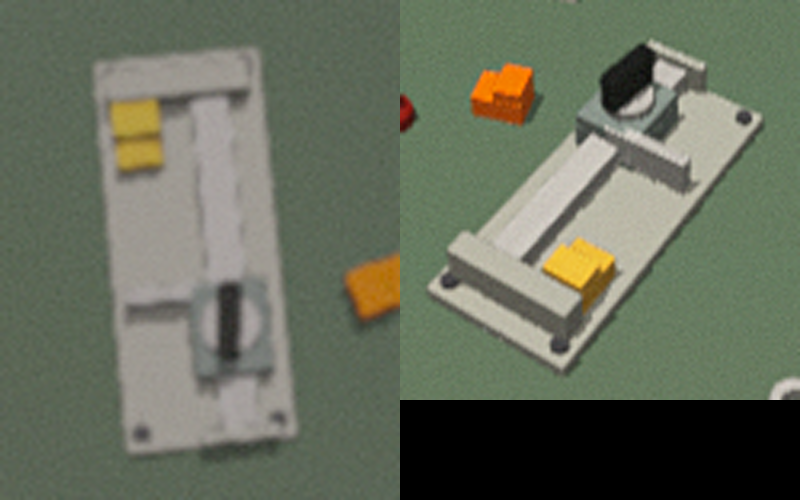

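The crop confirms it. The slide at top (238,207) has the flat plate at crop (160,298), the brass stepped gauge against its end block, and the knob bar in line with the rail. Next I measure.

```bash
cat > m.py <<'E'
from h import *
import sys
def meas(raw):
    im=cv2.imread(raw); hsv=cv2.cvtColor(im,cv2.COLOR_BGR2HSV)
    x0,y0,x1,y1=208,150,272,266
    s=np.zeros(im.shape[:2],np.uint8); s[y0:y1,x0:x1]=255
    blk=((hsv[...,2]<60)&(s>0)).astype(np.uint8)
    n,l,st,ce=cv2.connectedComponentsWithStats(blk)
    for i in range(1,n):
        if st[i,4]>25:
            c=cv2.findContours((l==i).astype(np.uint8),0,2)[0][0]; print('blk',st[i],ce[i],cv2.minAreaRect(c))
            w=plane("top",[ce[i]],84)[0]; print('  at z84',w.round(1)); print(plane("top",cv2.boxPoints(cv2.minAreaRect(c)),84).round(1).tolist())
    yel=((hsv[...,0]>18)&(hsv[...,0]<35)&(hsv[...,1]>120)&(s>0)).astype(np.uint8)
    c=max(cv2.findContours(yel,0,2)[0],key=cv2.contourArea); R=cv2.minAreaRect(c); print('yel',R); bp=cv2.boxPoints(R); print(bp.tolist()); print(plane("top",bp,32).round(1).tolist())
    base=((hsv[...,1]<60)&(hsv[...,2]>90)&(s>0)).astype(np.uint8)
    base=cv2.morphologyEx(base,3,np.ones((9,9)))
    c=max(cv2.findContours(base,0,2)[0],key=cv2.contourArea);R=cv2.minAreaRect(c);bp=cv2.boxPoints(R);print('base',R,bp.tolist());w=plane("top",bp,12);print(w.round(1).tolist(),[np.linalg.norm(w[i]-w[i-1]).round(1) for i in range(4)],[np.degrees(np.arctan2(*(w[i]-w[i-1])[[1,0]])).round(1) for i in range(4)])
meas(sys.argv[1])
E
python3 m.py pics/top0.png
```

```text
blk [245 217   4  18  66] [246.63636364 225.43939394] ((246.5, 225.5), (17.0, 3.0), 90.0)
  at z84 [535.6 148.8  84. ]
[[556.5, 152.8, 84.0], [556.4, 145.5, 84.0], [514.6, 145.5, 84.0], [514.6, 152.8, 84.0]]
yel ((223.5, 178.5), (17.0, 11.0), 90.0)
[[218.0, 170.0], [229.0, 170.0], [229.0, 187.0], [218.0, 187.0]]
[[688.1, 224.7, 32.0], [687.9, 196.2, 32.0], [642.9, 196.0, 32.0], [643.0, 224.3, 32.0]]
base ((239.49996948242188, 207.49996948242188), (114.99998474121094, 62.99999237060547), 90.0) [[207.99996948242188, 149.99996948242188], [270.9999694824219, 149.99996948242188], [270.9999694824219, 264.9999694824219], [207.99996948242188, 264.9999694824219]]
[[747.6, 253.5, 12.0], [746.8, 86.4, 12.0], [442.9, 89.1, 12.0], [444.2, 249.7, 12.0]] [np.float64(303.4), np.float64(167.1), np.float64(303.9), np.float64(160.6)] [np.float64(0.7), np.float64(-90.3), np.float64(179.5), np.float64(89.5)]
```

```bash
cat > b.py <<'E'
from h import *
im=cv2.imread('pics/top0.png'); L=cv2.cvtColor(im,cv2.COLOR_BGR2LAB)
g=im[145:270,200:275]; a=cv2.resize(L[145:270,200:275,1],None,fx=6,fy=6,interpolation=2)
t,m=cv2.threshold(a,0,255,cv2.THRESH_BINARY+cv2.THRESH_OTSU); m=cv2.morphologyEx(m,2,np.ones((25,25)))
m=cv2.morphologyEx(m,3,np.ones((25,25)))
c=max(cv2.findContours(m,0,2)[0],key=cv2.contourArea);R=cv2.minAreaRect(c);bp=(cv2.boxPoints(R)+.5)/6-.5+[200,145]
w=plane("top",bp,12);print(t,bp.tolist(),w.round(1).tolist(),[np.linalg.norm(w[i]-w[i-1]).round(1) for i in range(4)],[np.degrees(np.arctan2(*(w[i]-w[i-1])[[1,0]])).round(2) for i in range(4)],w.mean(0))
# black, upsampled
v=cv2.resize(im[205:245,235:260].max(2),None,fx=8,fy=8,interpolation=2); m=(v<75).astype(np.uint8)
c=max(cv2.findContours(m,0,2)[0],key=cv2.contourArea);R=cv2.minAreaRect(c);bp=(cv2.boxPoints(R)+.5)/8-.5+[235,205]
w=plane("top",bp,84);print(w.round(1).tolist(),[np.linalg.norm(w[i]-w[i-1]).round(1) for i in range(4)],[np.degrees(np.arctan2(*(w[i]-w[i-1])[[1,0]])).round(2) for i in range(4)],w.mean(0))
E
python3 b.py
```

```text
124.0 [[211.49494647979736, 159.82190990447998], [254.87921524047852, 155.69007396697998], [264.32190704345703, 254.83838653564453], [220.93764305114746, 258.97022247314453]] [[720.7, 244.0, 12.0], [731.4, 129.3, 12.0], [468.9, 106.0, 12.0], [459.3, 216.9, 12.0]] [np.float64(262.9), np.float64(115.2), np.float64(263.6), np.float64(111.4)] [np.float64(5.9), np.float64(-84.66), np.float64(-174.93), np.float64(94.96)] [595.08077045 174.02837699  12.        ]
[[511.8, 155.2, 84.0], [559.9, 154.4, 84.0], [559.6, 141.8, 84.0], [511.5, 142.7, 84.0]] [np.float64(12.5), np.float64(48.1), np.float64(12.6), np.float64(48.1)] [np.float64(88.63), np.float64(-0.92), np.float64(-91.35), np.float64(178.98)] [535.7086639  148.54502291  84.        ]
```

```bash
R="[[55.7,-60.8,0],[0,0,-2.87],1]"; python3 -m inch '[[[55.7,-60.8,0],[0,0,-2.87],1],[[55.7,-60.8,0],[0,0,-2.87],1],[[55.7,-60.8,0],[0,0,-2.87],1],[[55.7,-60.8,0],[0,0,-2.87],1],[[55.7,-60.8,0],[0,0,-2.87],1],[[55.7,-60.8,0],[0,0,-2.87],1],[[55.7,-60.8,0],[0,0,-2.87],1],[[55.7,-60.8,0],[0,0,-2.87],1],[[55.7,-60.8,0],[0,0,-2.87],1],[[55.7,-60.8,0],[0,0,-2.87],1],[[55.7,-60.8,0],[0,0,-2.87],1],[[55.7,-60.8,0],[0,0,-2.87],1],[[55.7,-60.8,0],[0,0,-2.87],1],[[55.7,-60.8,0],[0,0,-2.87],1],[[55.7,-60.8,0],[0,0,-2.87],1],[[55.7,-60.8,0],[0,0,-2.87],1],[[55.7,-60.8,0],[0,0,-2.87],1],[[55.7,-60.8,0],[0,0,-2.87],1],[[55.7,-60.8,0],[0,0,-2.87],1],[[55.7,-60.8,0],[0,0,-2.87],1]]' 30; python3 -c "
from h import *
print(telemetry.sense())"
```

```text
time: 2.1
tool_pos: [536.7, 148.4, 241.6]
tcp_rot: [-180.0, -0.1, 179.3]
ft_force: [0.5, 0.4, 0.0]
finger_gap: 85.6
{'time': 2.1, 'joint_pos': array([ 1.01855142e+01,  8.96533621e-01,  9.22393111e+01, -1.10328255e-03,
        8.69401282e+01, -7.90692147e+01]), 'qd': array([-6.91388209e-01, -6.46349621e-01,  2.87966280e-01,  6.80304693e-02,
        5.84710094e-04, -2.50778748e+00]), 'joint_efforts': array([ 3.83555330e-01, -5.06578839e+01, -5.02044082e+01,  2.30355881e-02,
       -4.91795508e-03, -2.05196232e+00]), 'tool_pos': array([536.71609465, 148.44328806, 241.57444873]), 'tcp_rot': array([-1.79984512e+02, -7.43857283e-02,  1.79254778e+02]), 'ft_force': array([0.5408477 , 0.40724441, 0.04850986]), 'wrist_torque': array([-0.06529379,  0.02100914, -0.002024  ]), 'finger_gap': 85.64091022977114}
```

```bash
python3 -m inch '[[[0,0,4],[0,0,0],1],[[0,0,8],[0,0,0],1],[[0,0,11],[0,0,0],1],[[0,0,12.5],[0,0,0],1],[[0,0,12.5],[0,0,0],1]]'; python3 -c "
from h import *
snap('scene','s1',(230,130,140,140),4)"
```

```text
time: 2.6
tool_pos: [535.1, 147.6, 114.7]
tcp_rot: [-179.9, -0.3, 178.9]
ft_force: [0.4, 0.1, -0.6]
finger_gap: 85.2
```

View pics/s1.png

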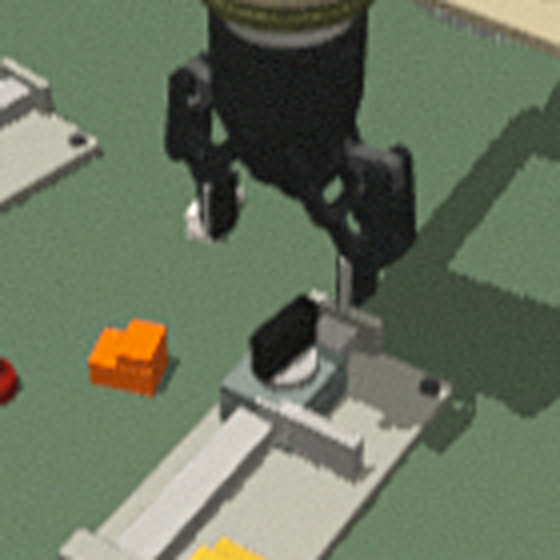

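The fingers stand on either side of the black knob bar at crop (285,335), aligned with it. I'll go down and close.

```bash
python3 -m inch '[[[0,0,2],[0,0,0],1],[[0,0,4],[0,0,0],1],[[0,0,4.8],[0,0,0],1],[[0,0,4.8],[0,0,0],1],[[0,0,4.8],[0,0,0],0.5],[[0,0,4.8],[0,0,0],0.3],[[0,0,4.8],[0,0,0],0],[[0,0,4.8],[0,0,0],0],[[0,0,4.8],[0,0,0],0],[[0,0,4.8],[0,0,0],0],[[0,0,4.8],[0,0,0],0]]' 40;  python3 -c "
from h import *
snap('scene','s2',(230,130,140,140),4);snap('top','t2',(190,145,100,125),4);print(telemetry.sense()['wrist_torque'])"
```

```text
time: 3.75
tool_pos: [537.4, 150.2, 70.1]
tcp_rot: [179.8, 0.1, 179.1]
ft_force: [-0.4, 9.6, 3.2]
finger_gap: 13.1
[ 1.43924717  0.17763188 -0.12852314]
```

View pics/s2.png

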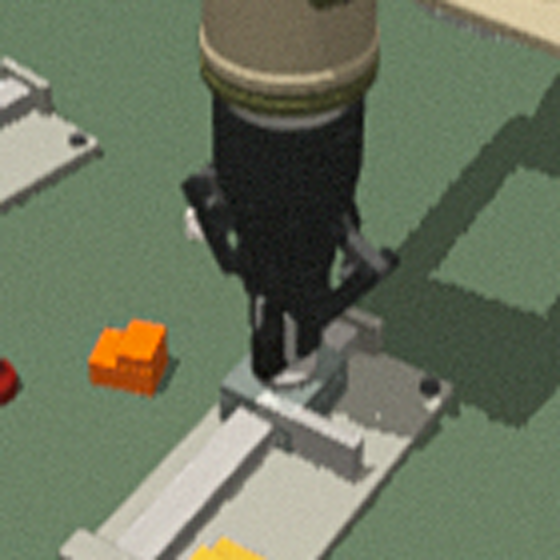

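View pics/t2.png

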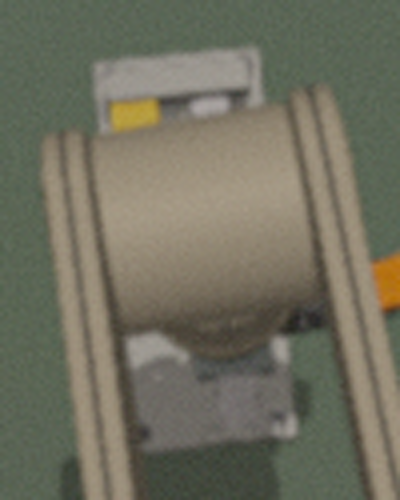

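Gripped (gap 13.1 mm), with about 10 N of sideways load because I am roughly 2 mm off in y. I'll draw the carriage 60 mm along the rail, add a y correction and look again.

```bash
python3 -m inch '[[[0,0.2,0],[0,0,0],0],[[-0.3,0.23,0],[0,0,0],0],[[-0.9,0.3,0],[0,0,0],0],[[-1.6,0.37,0],[0,0,0],0],[[-2.3,0.45,0],[0,0,0],0],[[-3,0.52,0],[0,0,0],0],[[-3.7,0.6,0],[0,0,0],0],[[-4.4,0.67,0],[0,0,0],0],[[-5.1,0.75,0],[0,0,0],0],[[-5.6,0.8,0],[0,0,0],0],[[-6,0.85,0],[0,0,0],0],[[-6,0.85,0],[0,0,0],0],[[-6,0.85,0],[0,0,0],0]]';  python3 -c "
from h import *
snap('scene','s3',(230,190,125,125),6);print(telemetry.sense()['wrist_torque'])"
```

```text
time: 5.15
tool_pos: [598.1, 156.1, 70.1]
tcp_rot: [180.0, 0.1, 179.0]
ft_force: [1.1, 3.9, 5.3]
finger_gap: 13.2
[ 0.50848859 -0.24780936 -0.04335819]
```

View pics/s3.png

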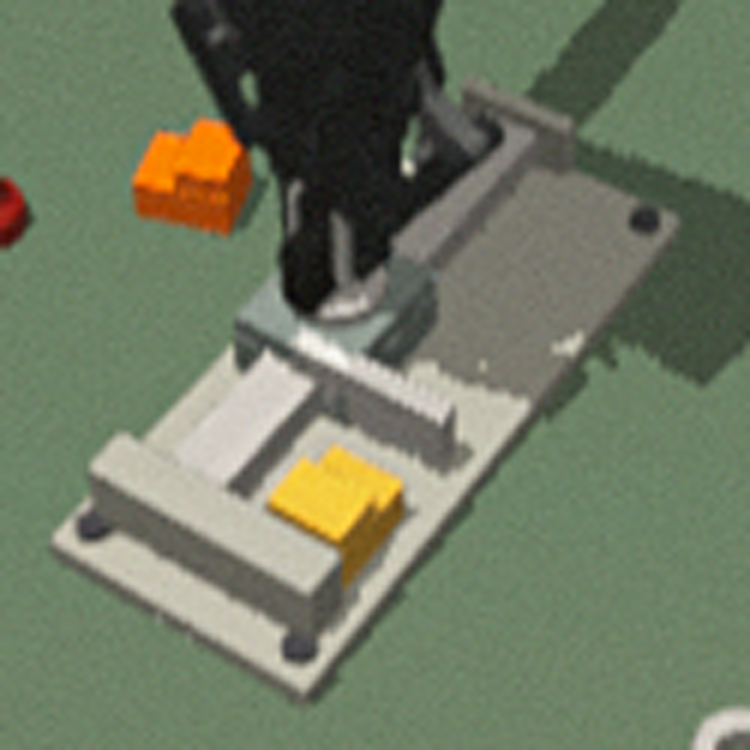

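```bash
python3 - <<'E'
from h import *
P=lambda a:[(230+x/6,190+y/6) for x,y in a]
p=plane('scene',P([(330,365),(445,425)]),44); g=plane('scene',P([(338,447),(403,487)]),32)
u=np.array([.9959,.0906,0]);print(p,g,p@u,g@u)
print(plane('scene',P([(55,542),(303,700)]),12), plane('scene',P([(303,700),(680,220)]),12))
w=plane('scene',P([(303,700),(680,220)]),12);d=w[0]-w[1];print(np.degrees(np.arctan2(d[1],d[0])))
# end block top edge near side z?
E
```

```text
[[628.80187491 178.15120525  44.        ]
 [624.58926002 226.17213462  44.        ]] [[647.91269283 197.44858259  32.        ]
 [647.18330802 225.75858788  32.        ]] [642.36428642 642.51963945] [663.14509237 664.98358452]
[[729.69413207 137.39271054  12.        ]
 [723.07281837 244.6718046   12.        ]] [[723.07281837 244.6718046   12.        ]
 [464.53699928 219.4171175   12.        ]]
5.579152412509169
```

The gap left is about 20 mm. I'll advance 15 mm, then creep.

```bash
python3 -m inch '[[[-0.3,0.08,0],[0,0,0],0],[[-0.7,0.12,0],[0,0,0],0],[[-1.1,0.17,0],[0,0,0],0],[[-1.4,0.2,0],[0,0,0],0],[[-1.5,0.21,0],[0,0,0],0],[[-1.5,0.21,0],[0,0,0],0],[[-1.5,0.21,0],[0,0,0],0]]';  python3 -c "
from h import *
snap('scene','s4',(260,240,60,60),10)"
for i in 1; do python3 -m inch '[[[-0.05,0.005,0],[0,0,0],0],[[-0.1,0.01,0],[0,0,0],0],[[-0.1,0.01,0],[0,0,0],0]]'; done
```

```text
time: 5.9
tool_pos: [612.5, 157.5, 70.1]
tcp_rot: [180.0, 0.1, 179.0]
ft_force: [-0.1, 2.1, 7.6]
finger_gap: 13.3
time: 6.25
tool_pos: [613.3, 157.6, 70.1]
tcp_rot: [180.0, 0.0, 179.0]
ft_force: [-1.3, 2.7, 8.9]
finger_gap: 13.2
```

View pics/s4.png

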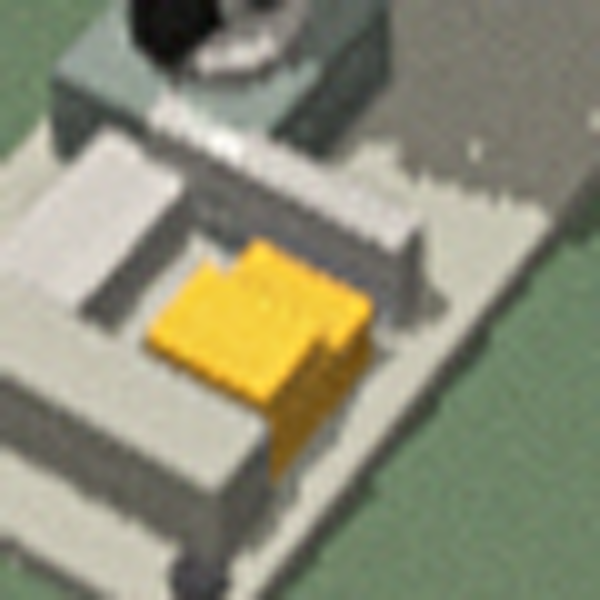

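```bash
f(){ python3 -c "
from h import *
s=telemetry.sense();print(s['time'],s['tool_pos'].round(2),s['ft_force'].round(2),s['wrist_torque'].round(3))"; }
python3 -m inch '[[[-0.05,0.005,-0.1],[0,0,0],0],[[-0.1,0.01,-0.1],[0,0,0],0],[[-0.1,0.01,-0.1],[0,0,0],0]]' >/dev/null; f
python3 -m inch '[[[-0.05,0.005,0],[0,0,0],0],[[-0.1,0.01,0],[0,0,0],0],[[-0.1,0.01,0],[0,0,0],0]]' >/dev/null; f
python3 -m inch '[[[-0.05,0.005,0],[0,0,0],0],[[-0.1,0.01,0],[0,0,0],0],[[-0.1,0.01,0],[0,0,0],0]]' >/dev/null; f
python3 -c "
from h import *
snap('scene','s5',(260,240,60,60),10)"
```

```text
6.55 [613.78 157.66  70.17] [-2.14  2.61  4.73] [ 0.233  0.368 -0.137]
6.85 [615.08 157.76  70.14] [-2.19  3.06  4.63] [ 0.328  0.341 -0.102]
7.15 [616.17 157.86  70.17] [-1.44  3.27  3.84] [ 0.335  0.324 -0.071]
```

View pics/s5.png

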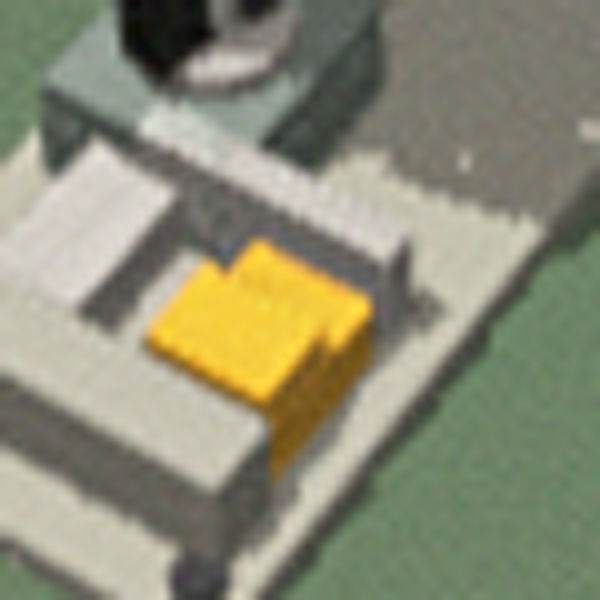

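```bash
f(){ python3 -c "
from h import *
s=telemetry.sense();print(s['time'],s['tool_pos'].round(2),s['ft_force'].round(2),s['wrist_torque'].round(3))"; }
python3 - <<'E'
from h import *
P=lambda a:[(260+(x+.5)/10-.5,240+(y+.5)/10-.5) for x,y in a]
u=np.array([.9957,.0924,0])
print(plane('scene',P([(240,182),(388,254)]),44)@u, plane('scene',P([(262,240),(374,300)]),32)@u)
E
python3 -m inch '[[[-0.05,0.005,0],[0,0,0],0],[[-0.1,0.01,0],[0,0,0],0],[[-0.1,0.01,0],[0,0,0],0]]' >/dev/null; f
python3 -m inch '[[[-0.05,0.005,0],[0,0,0],0],[[-0.1,0.01,0],[0,0,0],0],[[-0.1,0.01,0],[0,0,0],0]]' >/dev/null; f
python3 -c "
from h import *
snap('scene','s6',(260,240,60,60),10)"
```

```text
[659.71084988 658.4339595 ] [661.98002572 662.0484507 ]
7.5 [617.17 157.95  70.2 ] [-1.83  3.55  1.53] [ 0.371  0.253 -0.079]
7.8 [618.18 158.03  70.19] [-2.5   3.45  2.71] [ 0.442  0.32  -0.095]
```

View pics/s6.png

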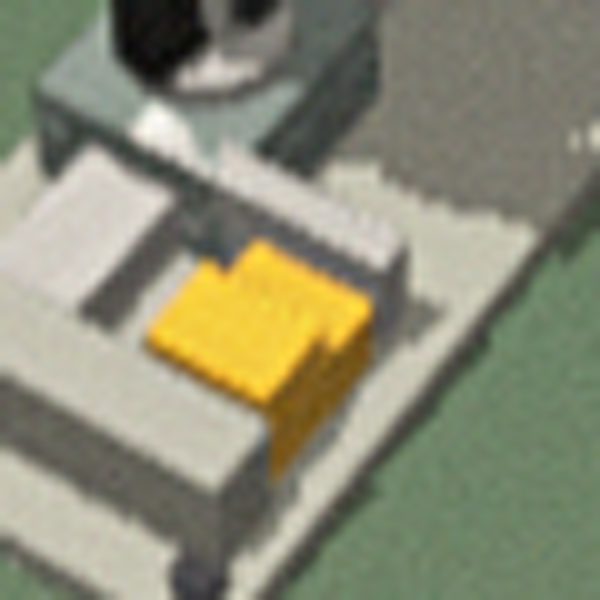

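```bash
cat > g.py <<'E'
from h import *
import sys
im=viewer.snapshot('scene')[:,:,::-1].copy(); cv2.imwrite(f'pics/{sys.argv[1]}_raw.png',im)
h=cv2.cvtColor(im[240:300,260:320],cv2.COLOR_BGR2HSV); w=((h[...,0]>15)&(h[...,0]<35))*np.clip((h[...,1].astype(float)-100)/60,0,1)
yy,xx=np.mgrid[240:300,260:320]; s=telemetry.sense()
print(s['time'],s['tool_pos'].round(2),s['ft_force'].round(2),'gauge',round((w*xx).sum()/w.sum(),2),round((w*yy).sum()/w.sum(),2),w.sum().round(1))
E
python3 g.py s7
python3 -m inch '[[[-0.03,0.003,0],[0,0,0],0],[[-0.05,0.005,0],[0,0,0],0],[[-0.05,0.005,0],[0,0,0],0]]' >/dev/null; python3 g.py s8
python3 -m inch '[[[-0.03,0.003,0],[0,0,0],0],[[-0.05,0.005,0],[0,0,0],0],[[-0.05,0.005,0],[0,0,0],0]]' >/dev/null; python3 g.py s9
python3 -m inch '[[[-0.03,0.003,0],[0,0,0],0],[[-0.05,0.005,0],[0,0,0],0],[[-0.05,0.005,0],[0,0,0],0]]' >/dev/null; python3 g.py s10
python3 -m inch '[[[-0.03,0.003,0],[0,0,0],0],[[-0.05,0.005,0],[0,0,0],0],[[-0.05,0.005,0],[0,0,0],0]]' >/dev/null; python3 g.py s11
```

```text
7.9 [618.16 158.01  70.17] [-2.    4.14  1.45] gauge 286.49 273.49 284.5
8.25 [618.53 158.06  70.17] [-3.33  4.82  1.61] gauge 286.46 273.43 285.4
8.6 [618.85 158.06  70.19] [-4.63  3.95  2.32] gauge 286.46 273.52 283.8
8.95 [619.27 158.13  70.18] [-4.86  4.48  2.78] gauge 286.32 273.46 282.9
9.3 [619.8  158.18  70.2 ] [-4.6   3.09  1.74] gauge 286.34 273.62 279.8
```

Contact came at TCP x≈618.5, where the drag rose from 2 N to 4.7 N and then stayed level, so the gauge is creeping toward its block. I'll continue gently until it is seated against the end block. That way the clamping turn has a firm reference.

```bash

python3 -m inch '[[[-0.03,0.003,0],[0,0,0],0],[[-0.06,0.005,0],[0,0,0],0],[[-0.06,0.005,0],[0,0,0],0]]' >/dev/null; python3 g.py s12
python3 -m inch '[[[-0.03,0.003,0],[0,0,0],0],[[-0.06,0.005,0],[0,0,0],0],[[-0.06,0.005,0],[0,0,0],0]]' >/dev/null; python3 g.py s13
```

```text
9.65 [620.39 158.23  70.18] [-4.4   3.86  2.  ] gauge 286.24 273.78 275.7
10.0 [620.57 158.24  70.14] [-6.15  4.24  3.2 ] gauge 286.17 273.72 274.2
```

```bash

python3 -m inch '[[[-0.03,0.003,0],[0,0,0],0],[[-0.06,0.005,0],[0,0,0],0],[[-0.06,0.005,0],[0,0,0],0]]' >/dev/null; python3 g.py s14
python3 -m inch '[[[-0.03,0.003,0],[0,0,0],0],[[-0.06,0.005,0],[0,0,0],0],[[-0.06,0.005,0],[0,0,0],0]]' >/dev/null; python3 g.py s15
```

```text
10.35 [620.65 158.27  70.13] [-8.85  3.76  6.72] gauge 286.24 273.93 273.0
10.7 [620.72 158.28  70.13] [-13.08   2.5    9.09] gauge 286.2 273.79 273.0
```

The gauge is seated (13 N, position stalled). Now I'll turn the knob clockwise, which is positive about tool z, in stages.

```bash

python3 -m inch '[[[0,0,0],[0,0,0],0],[[0,0,0],[0,0,0.1],0],[[0,0,0],[0,0,0.2],0],[[0,0,0],[0,0,0.3],0],[[0,0,0],[0,0,0.4],0],[[0,0,0],[0,0,0.5],0],[[0,0,0],[0,0,0.6],0],[[0,0,0],[0,0,0.7],0],[[0,0,0],[0,0,0.7],0]]' 60; python3 g.py s16; python3 -c "
from h import *
print(telemetry.sense()['wrist_torque'])"
```

```text
time: 11.6
tool_pos: [621.0, 159.2, 70.2]
tcp_rot: [-179.9, -0.2, 138.8]
ft_force: [-10.9, 7.1, 7.9]
finger_gap: 12.7
11.65 [620.96 159.25  70.18] [-10.45   7.38   7.16] gauge 286.18 273.8 274.4
[ 0.9539834   1.77464393 -0.09847947]
```

```bash

python3 -m inch '[[[0,0,0],[0,0,0.1],0],[[0,0,0],[0,0,0.2],0],[[0,0,0],[0,0,0.3],0],[[0,0,0],[0,0,0.4],0],[[0,0,0],[0,0,0.5],0],[[0,0,0],[0,0,0.55],0],[[0,0,0],[0,0,0.55],0]]'; python3 g.py s17; python3 -c "
from h import *
print(telemetry.sense()['wrist_torque'])"
python3 -m inch '[[[0,0,0],[0,0,0.05],0],[[0,0,0],[0,0,0.1],0],[[0,0,0],[0,0,0.1],0],[[0,0,0],[0,0,0.1],0]]'; python3 g.py s18; python3 -c "
from h import *
print(telemetry.sense()['wrist_torque'])"
```

```text
time: 12.35
tool_pos: [621.6, 159.8, 70.3]
tcp_rot: [-179.9, -0.1, 107.4]
ft_force: [-7.3, 9.4, 4.4]
finger_gap: 13.0
12.4 [621.57 159.75  70.25] [-6.1   9.21  4.39] gauge 286.21 273.89 273.5
[ 1.44470602  1.30873582 -0.08282837]
time: 12.8
tool_pos: [621.7, 159.8, 70.3]
tcp_rot: [-179.9, -0.1, 101.7]
ft_force: [-6.1, 9.0, 3.8]
finger_gap: 12.6
12.85 [621.69 159.83  70.24] [-5.57 10.05  3.46] gauge 286.22 273.92 273.8
[1.49350414 1.25250973 0.25912103]
```

```bash

python3 -m inch '[[[0,0,0],[0,0,0.04],0],[[0,0,0],[0,0,0.08],0],[[0,0,0],[0,0,0.08],0],[[0,0,0],[0,0,0.08],0]]'; python3 -c "
from h import *
print(telemetry.sense()['wrist_torque'])"
python3 -m inch '[[[0,0,0],[0,0,0.04],0],[[0,0,0],[0,0,0.08],0],[[0,0,0],[0,0,0.08],0],[[0,0,0],[0,0,0.08],0]]'; python3 -c "
from h import *
print(telemetry.sense()['wrist_torque'],telemetry.sense()['joint_pos'])"
```

```text
time: 13.25
tool_pos: [621.7, 159.9, 70.3]
tcp_rot: [-179.9, -0.1, 97.3]
ft_force: [-6.6, 8.1, 3.8]
finger_gap: 12.7
[1.56418121 1.14823081 1.82036899]
time: 13.65
tool_pos: [622.0, 159.0, 70.5]
tcp_rot: [-179.9, 0.0, 92.7]
ft_force: [-6.5, 5.5, 4.6]
finger_gap: 12.6
[0.73486733 0.99254213 1.97322588] [9.76040883e+00 2.16763914e+01 8.71368075e+01 2.38025918e-03
 7.12397763e+01 7.05123974e+00]
```

The torque climbed to 1.9 N m, so the knob is at its hard stop. I'll ease off the twist a little, open and retract.

```bash

python3 -m inch '[[[0,0,0],[0,0,-0.06],0],[[0,0,0],[0,0,-0.1],0],[[0,0,0],[0,0,-0.1],0]]'; python3 -c "
from h import *
print(telemetry.sense()['wrist_torque'])"
python3 -m inch '[[[0,0,0],[0,0,0],0.2],[[0,0,0],[0,0,0],0.4],[[0,0,0],[0,0,0],0.8],[[0,0,0],[0,0,0],1],[[0,0,0],[0,0,0],1],[[0,0,0],[0,0,0],1],[[0,0,0],[0,0,0],1],[[0,0,-1],[0,0,0],1],[[0,0,-4],[0,0,0],1],[[0,0,-8],[0,0,0],1],[[0,0,-12],[0,0,0],1],[[0,0,-16],[0,0,0],1],[[0,0,-16],[0,0,0],1]]'; python3 g.py s19;
```

```text
time: 13.95
tool_pos: [621.9, 159.5, 70.4]
tcp_rot: [-179.9, -0.1, 98.5]
ft_force: [-5.8, 8.4, 3.3]
finger_gap: 12.9
[1.25878303 1.03335577 1.15192655]
time: 15.25
tool_pos: [626.2, 158.9, 239.8]
tcp_rot: [179.2, -0.0, 98.3]
ft_force: [0.8, 0.1, 1.4]
finger_gap: 85.4
15.3 [625.02 158.76 236.22] [ 0.35  0.55 -0.46] gauge 286.21 273.81 273.7
```

```bash

python3 -m inch '[[[-4,0,0],[0,0,0],1],[[-8,0,0],[0,0,0],1],[[-12,0,0],[0,0,0],1],[[-16,0,0],[0,0,0],1],[[-20,0,0],[0,0,0],1],[[-25,0,0],[0,0,0],1],[[-30,0,0],[0,0,0],1],[[-34,0,0],[0,0,0],1],[[-38,0,0],[0,0,0],1],[[-40,0,0],[0,0,0],1],[[-40,0,0],[0,0,0],1]]'
python3 - <<'E'
from h import *
snap('top','t20',(190,145,220,140),3);snap('scene','s20',(130,125,225,185),3)
a=cv2.imread('pics/t20.png');b=cv2.imread('pics/s20_raw.png')[230:300,260:330];cv2.imwrite('pics/s20c.png',cv2.resize(b,None,fx=8,fy=8,interpolation=2))
im=cv2.imread('pics/t20_raw.png')
v=cv2.resize(im[175:220,232:265].max(2),None,fx=8,fy=8,interpolation=2); m=(v<75).astype(np.uint8)
c=max(cv2.findContours(m,0,2)[0],key=cv2.contourArea);R=cv2.minAreaRect(c);bp=(cv2.boxPoints(R)+.5)/8-.5+[232,175]
w=plane("top",bp,84);print(w.round(1).tolist(),[np.linalg.norm(w[i]-w[i-1]).round(1) for i in range(4)],[np.degrees(np.arctan2(*(w[i]-w[i-1])[[1,0]])).round(2) for i in range(4)],w.mean(0))
E
```

```text
time: 16.4
tool_pos: [678.9, -241.0, 228.4]
tcp_rot: [-179.9, -0.0, 98.0]
ft_force: [0.1, 0.5, 0.0]
finger_gap: 85.5
[[622.7, 180.1, 84.0], [632.3, 135.9, 84.0], [613.3, 132.0, 84.0], [603.8, 176.0, 84.0]] [np.float64(19.4), np.float64(45.2), np.float64(19.4), np.float64(45.0)] [np.float64(12.19), np.float64(-77.81), np.float64(-168.14), np.float64(102.15)] [618.01038023 155.98792265  84.        ]
```

View pics/t20.png

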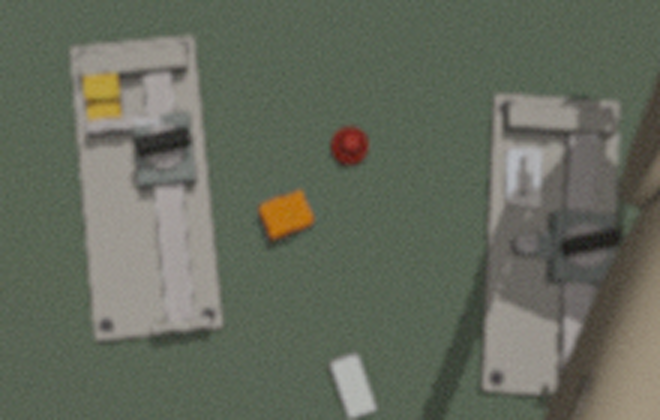

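View pics/s20c.png

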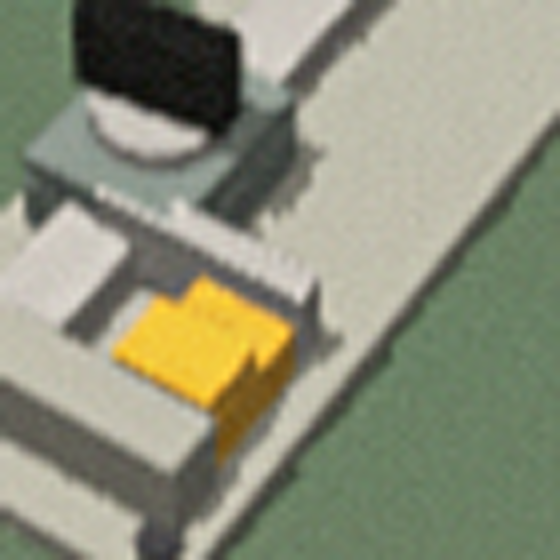

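The top view shows the bar across the rail at crop (163,143), the plate against the brass gauge, and the neighbour's knob still across its rail at (590,240). I'll check whether the plate moved on release by comparing it with the picture from when it was pressed on the gauge.

```bash
python3 - <<'E'
from h import *
g=lambda f,b:cv2.imread(f'pics/{f}_raw.png',0)[b[1]:b[1]+b[3],b[0]:b[0]+b[2]].astype(np.float32)
im=cv2.imread('pics/s20_raw.png',0)
for f in('s12','s15','s18','s19'):
    for b in ((290,258,13,14),(284,256,20,16),(276,264,24,24)):   # plate end, plate end wider, gauge
        A,B=g(f,b),g('s20',b)
        W=np.eye(2,3,dtype=np.float32)
        try: cc,W=cv2.findTransformECC(A,B,W,cv2.MOTION_TRANSLATION,(3,200,1e-6),None,3); print(f,b,W[:,2].round(2),round(cc,3))
        except Exception as e: print(f,b,'fail')
E
```

```text
s12 (290, 258, 13, 14) [-0.13  0.08] 0.867
s12 (284, 256, 20, 16) [-0.15  0.04] 0.827
s12 (276, 264, 24, 24) [-0.04  0.06] 0.994
s15 (290, 258, 13, 14) [0.05 0.  ] 0.898
s15 (284, 256, 20, 16) [0.   0.03] 0.851
s15 (276, 264, 24, 24) [-0.01  0.01] 1.0
s18 (290, 258, 13, 14) [-0.14 -0.05] 0.926
s18 (284, 256, 20, 16) [-0.24 -0.18] 0.881
s18 (276, 264, 24, 24) [0. 0.] 1.0
s19 (290, 258, 13, 14) [-0.01 -0.11] 0.664
s19 (284, 256, 20, 16) [-0.32 -0.19] 0.646
s19 (276, 264, 24, 24) [-0. -0.] 0.999
```

The plate and gauge have not shifted since the plate was pressed home: against that picture the change is at most 0.05 px. Handing in.

```bash
python3 -c "
from bench import r
print(r.hand_in())"
```

```text
the job is handed in; nothing more can be done
None
```

I set the flat-plate slide against the brass gauge, clamped it there, and handed the job in at about 16.5 s of the 34 s allowed.

- **Slide and contact:** I drew the carriage along by its knob until the plate met the gauge. I then pushed on gently until the gauge seated against its end block, which moved it about 2 mm. The force had risen to about 13 N and motion had stalled.
- **Clamping:** Only then did I turn the knob clockwise to its stop, where the wrist torque rose to about 2 N m. After that I let go and moved the arm clear.

**Last checks:**
- The knob bar lies at -77.8° in the top view, against about -77.7° expected at the 1.45 rad stop.
- The gauge has not shifted since it was seated.
- The plate is within 0.05 px of where it was when pressed home. Comparisons with the pictures taken during clamping and retraction read up to 0.4 px. Those matches were weaker, with changing shadows the likely cause.
- The neighbouring slide's knob was not touched and still lies across its rail.

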